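# Turn the two-sided sign on the cart to its other face

## Task

The two-sided sign in its stand on the cart shows its ring to you: turn it half a turn in its pivots so that the cross faces you and it clicks home upright against its stop, then let go. It only turns one way, top edge away from you or top edge towards you, and the stop that decides this is out of sight inside the hub, so feel with a gentle push which way it gives and never force it against the stop. Leave the organizer, the coaster and the spool where they are.

Things in the scene. Friction and masses are not known exactly. Their poses are not given: they have to be found in the camera images.
- stand: Galvanised stand of the sign, fixed to the cart. Base plate 120 (x) x 250 (y) x 10 mm; two uprights 36 mm wide in x, 6 mm thick, 118 mm high, inner faces at y = +-87 mm. Origin: centre of the base plate's underside, on the cart top; z up, -x is its front, towards the robot (yaw within 0.45 rad), y along the pivot. Free space in front of, behind and above the sign.
- pivot (a point): Middle of the sign's horizontal pivot axis, 100 mm above the cart top, straight above the stand's origin. Fixed; axes as the stand's: the axis runs along y.
- sign (a joint): Turn of the sign (rad), right-handed about the stand's +y. 0 at the start: upright, ring to the front. Positive: top edge goes back (+x, away from the robot) and down; +1.57 flat; +3.14 upright, cross to the front. Negative: top edge comes to the front; -3.14 is also upright with the cross to the front. Only one of the two ways is open in a given run.
- stop_hub (a point): Centre of the outer face of the left (+y) hub cover, dark grey, 68 mm diameter, 24 mm thick, top 134 mm up. Hidden in it, a solid end stop lets the sign turn from 0 either only to +3.14 or only to -3.14. Which way changes from run to run and cannot be seen or read, only felt: the closed way gives no more than 0.1 rad (play and flex), the force then only climbs.
- catch_hub (a point): Centre of the outer face of the right (-y) hub cover, same size. A sprung click catch in it holds the sign at either end: leaving or entering takes about 0.19 N m (3 to 5 N at 60 to 40 mm from the axis), met 0.45 to 0.2 rad from the end; nearer than 0.15 rad it pulls the sign home. In between the pivots are stiff (about 0.04 N m) and balanced: the sign stays where it is left and does not coast.
- sign_center (a point): Centre of the sign, on the axis. Flat plywood plate 10 mm thick, 160 mm wide (along the axis), 120 mm high, 0.17 to 0.35 kg, metal edged, pivoted at mid height; it clears the base plate by 30 mm and the uprights by 7 mm. Axes turn with the plate: z to edge A, x out of the cross face.
- sign_edge_a (a point): Middle of the edge that is on top at the start, 60 mm from the axis, on the plate's mid-plane.
- sign_edge_b (a point): Middle of the other edge, at the bottom at the start and on top at the end, 60 mm from the axis.
- sign_ring (a point): Centre of the face with a flat dark ring (outer diameter 82 mm), which faces the robot at the start.
- sign_cross (a point): Centre of the other face with a flat dark diagonal cross (bars 96 mm long, 12 mm wide), which must face the robot at the end.
- organizer: Bystander: open clear plastic bead organizer, 130 (x) x 190 (y) x 34 mm, 10 compartments, loose. Origin: centre of its underside.
- coaster: Bystander: white ceramic tile coaster, 100 x 100 x 8 mm, loose, lying flat. Origin: centre of its underside.
- spool: Bystander: yellow spool standing on end, 52 mm diameter, 60 mm high, loose, light. Origin: centre of its underside.
- hook_rail: Fixed magnetic hook rail on two posts, 260 mm long (x), 180 mm high, with tweezers and a hex driver hanging from it; well to the robot's right. Origin: under its middle, on the cart top.

How it is judged (in metres and radians):
At the end, for the whole second after the job is handed in: The sign stands upright half a turn from its start (within 0.1 rad of +3.14 or -3.14), held by its catch and at rest, cross towards the robot; organizer, coaster and spool are within 15 mm of where they were ((value of joint sign above 3.04 rad or value of joint sign below -3.04 rad) and velocity of joint sign between -0.1 and 0.1 rad/s and x of sign_cross in the frame of stand below -0.003 m and distance of each of organizer, coaster, spool from where it was at the start of the episode below 0.015 m); the robot touches nothing.
It fails at once if the sign is forced: the robot presses on it with more than 45 N (contact force between any of the fingers, the arm and sign above 45 N).
It fails at once if a bystander is knocked away (distance of any of organizer, coaster, spool from where it was at the start of the episode above 0.03 m).
It also fails if it takes over 48 s, if anything falls off the work surface, if the arm or the gripper's body presses on something with over 40 N, if the wrist force passes 120 N, or if a joint passes its speed limit or range.

## Robot

A 6-joint arm with a two-finger parallel gripper is mounted at the origin on the work surface. World frame = base frame: x ahead of the robot, y to its left, z up, the work surface at z = 0. Lengths are in m, angles in degrees, forces in N, time in s.
With the tool pointing down it reaches from about 0.25 to 0.725 m from the base axis. Payload 9.7 kg.
Tool frame: the origin (TCP) lies between the finger pads; the fingertips stand 25 mm ahead of it and the grasp point (between the pads) lies 6 mm ahead of it; z points along the fingers, y is the line along which they close (so a half turn about z gives the same grasp; the last joint's range is limited). The gripper opens to 85 mm and grips with 20 to 120 N. Pads are 22 mm wide; open, the fingers measure 114 mm over their backs; the gripper's body (76 mm by 85 mm) begins 54 mm behind the grasp point. The pads swing forward as they close: fully open they stand 13 mm farther back than shut.
Start: joints at [-64.4, 4.979, 10.078, 95.1, 0, 90], TCP at [0.238, -0.496, 0.256] pointing down, gripper open.
Joint ranges: [-179.16, 179.16], [-48.56, 103.87], [-65.8, 70.77], [-126.05, 130.52], [-82.76, 87.17], [-180, 180]. Speed limits (degrees/s): [127.2, 127.2, 147.25, 180, 180, 180].

## Interface

Orientations are given as [roll, pitch, yaw] about the fixed x, y, z axes, in that order (R = Rz(yaw) Ry(pitch) Rx(roll)).
In Python, from workcell import bot, cam, ticket gives the robot as it stands (bot), with the cameras (cam) and the job (ticket).
- The arm moves only by the shell command python3 drive.py 'ROWS' [FORCE]. ROWS is a JSON list that holds a single list of rows (three levels of brackets), with 1 to 5 rows, each of 5 numbers: dx, dy, dz in m, then a turn about the tool's z in degrees, then the finger opening in m; each row is the pose to reach, as a shift and turn from the pose commanded when the command began, along the tool's axes at that moment; what a row does not reach only later rows make up. A row lasts 1/12 s, in which the tool goes at most 0.0417 m and 7.16 degrees, less where a joint would pass 70% of its speed; a pose out of reach is approached as far as the arm can. The fingers move at their own pace and stop on an object; FORCE is the grip in N (left out, the last holds). Time passes only in rows, so rows that do not move let the fingers close. It prints the time, the measured TCP pose, the force, the opening and the grip force at its end. Input that does not fit is refused with a message, and nothing moves.
- bot.get_obs(): the state, without advancing time (a new reading comes with each control period).
- cam.camera(name): name is "side" or "top"; returns the picture (420x560x3 uint8, blue, green, red); there is no depth.
- cam.camera_info(name): a dict with "mtx" (3x3 intrinsics, pixels), "extrinsics" (4x4, takes a point from camera to world coordinates). Camera axes: x right, y down, z forward; pixel columns grow to the right and rows downward; lengths in m; the calibration is good to about 2 mm. A picture is of the moment at which its call begins. camera_info takes no time and is no camera call.
- ticket.job_done(): hands the job in; it is judged then, once.
The state is a dict: "time": time; "q": joint angles; "qd": joint speeds; "joint_efforts": joint torques, N m; "ee_pos": TCP position; "tcp_rot": TCP orientation; "wrist_force": force on the tool from outside, world axes, zero at the start; "torque": the same for the moment, N m; "opening": finger opening in m; "grasp_force": force on a finger pad.
Only numpy, scipy, OpenCV 4.12 (cv2) and the standard library are available. Lean on these libraries where they do the work, as an engineer would, in place of code of your own. Each camera call takes 0.05 s, during which the arm holds its last target. There are 200 camera calls.

## Working session

There is one attempt and no reset: what is moved stays moved. The work goes in short steps, Python scripts to look and compute and a shell command to move; the robot and the scene stay as the last step left them, time stands still between calls to the robot, and variables do not carry over. Pictures are saved under pics/ and viewed, at most 10 in all, crops included, and the job is handed in when it is done.

```bash
ls; mkdir -p pics; python3 - <<'E'
from workcell import bot, cam, ticket
import cv2
for n in("side","top"):
    cv2.imwrite(f"pics/{n}0.png",cam.camera(n)); i=cam.camera_info(n); print(n,i["mtx"],i["extrinsics"])
o=bot.get_obs(); print(o)
E
```

```text
drive.py
pics
workcell.py
side [[492.44986992   0.         279.61038385]
 [  0.         492.44986992 198.965499  ]
 [  0.           0.           1.        ]] [[-0.68027149 -0.43839169  0.58740397 -0.32782364]
 [-0.73291353  0.39780467 -0.55189601  0.75465633]
 [ 0.00827458 -0.80595544 -0.59191838  1.02841031]
 [ 0.          0.          0.          1.        ]]
top [[513.66068092   0.         272.11656057]
 [  0.         513.66068092 202.76976593]
 [  0.           0.           1.        ]] [[-0.02636469 -0.99004328  0.13827224  0.35881132]
 [-0.99965062  0.02585067 -0.00551224 -0.08274799]
 [ 0.00188293 -0.13836926 -0.99037892  1.46826906]
 [ 0.          0.          0.          1.        ]]
{'time': 0.1, 'q': array([-6.43995503e+01,  5.00607992e+00,  1.00401966e+01,  9.51011960e+01,
        4.85655623e-04,  9.00016261e+01]), 'qd': array([-0.03141717, -0.0958449 ,  0.09113043, -0.05609656,  0.00366539,
        0.05682996]), 'joint_efforts': array([ 1.28001124e-03, -5.21561122e+01,  4.65653479e+01,  1.59993052e-02,
        3.85511578e-05, -1.79943314e-06]), 'ee_pos': array([ 0.23757365, -0.49583937,  0.25568267]), 'tcp_rot': array([-1.79932921e+02, -4.83751571e-04,  2.55988231e+01]), 'wrist_force': array([-0.87346707,  0.78646556,  0.44646504]), 'torque': array([ 0.02324603, -0.00733074, -0.05774887]), 'grasp_force': 0.0, 'opening': 0.08545336953323945}
```

View pics/side0.png

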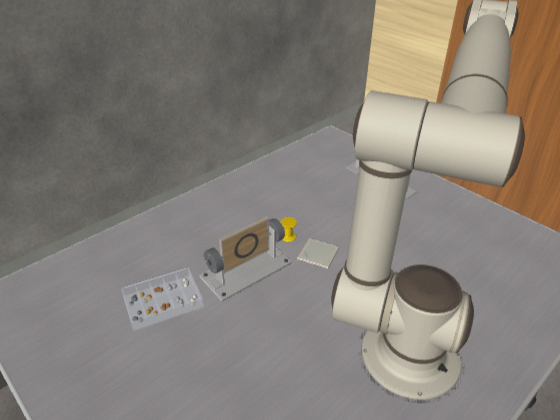

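View pics/top0.png

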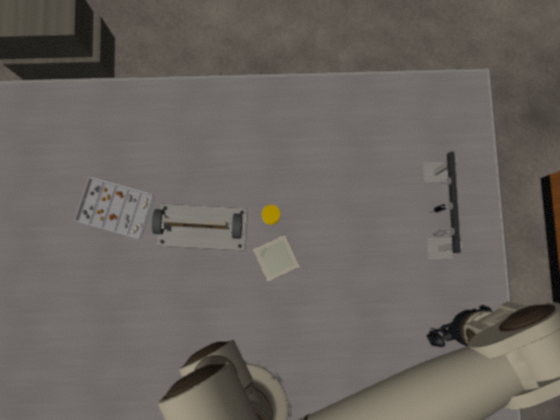

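Side view: the sign, with its ring, is at about (247,245). Top view: base plate spans (159,206) to (246,250) and the sign's top edge runs along row ~226. Next I'll measure the plate, the edge and the hubs.

```bash
cat > h.py <<'E'
from workcell import bot, cam, ticket
import numpy as np, cv2
def ray(n,p):
    i=cam.camera_info(n);E=i["extrinsics"]
    d=E[:3,:3]@np.linalg.inv(i["mtx"])@np.array([p[0],p[1],1.]);return E[:3,3],d
def onz(n,p,z):
    c,d=ray(n,p);return c+d*(z-c[2])/d[2]
def proj(n,P):
    i=cam.camera_info(n);E=i["extrinsics"];q=i["mtx"]@(E[:3,:3].T@(np.array(P)-E[:3,3]));return q[:2]/q[2]
E
python3 - <<'E'
from h import *
im=cv2.imread("pics/top0.png");x0,y0=145,190
c=im[y0:265,x0:310];hsv=cv2.cvtColor(c,cv2.COLOR_BGR2HSV)
def comps(m,nm,z,mn=30):
    cs,_=cv2.findContours(m.astype(np.uint8),cv2.RETR_EXTERNAL,cv2.CHAIN_APPROX_NONE)
    for k in cs:
        if cv2.contourArea(k)>mn:
            r=cv2.minAreaRect(k);b=cv2.boxPoints(r)+[x0,y0]
            print(nm,np.round(np.array(r[0])+[x0,y0],1),np.round(r[1],1),round(r[2],1)); print(np.round([onz("top",p,z)[:2] for p in b],3).tolist(),np.round(onz("top",np.array(r[0])+[x0,y0],z),3))
comps((hsv[...,2]<90)&(hsv[...,1]<90),"hub",.134)
comps((hsv[...,1]>60)&(hsv[...,0]<22),"edge",.16,15)
comps((hsv[...,2]>165)&(hsv[...,1]<60),"plate",.01,100)
cv2.imwrite("pics/c0.png",cv2.resize(c,None,fx=4.8,fy=4.8,interpolation=cv2.INTER_CUBIC))
E
```

```text
hub [197.4 225.4] [41.   3.6] 3.2
[[0.49, 0.16], [0.5, 0.159], [0.491, 0.052], [0.481, 0.053]] [0.491 0.106 0.134]
hub [237.  224.4] [10.  27.8] 5.0
[[0.456, 0.02], [0.528, 0.012], [0.525, -0.014], [0.453, -0.006]] [0.491 0.003 0.134]
hub [160.  220.4] [24.9 23.1] 69.4
[[0.527, 0.243], [0.547, 0.187], [0.485, 0.164], [0.466, 0.22]] [0.506 0.204 0.134]
edge [196.5 225.1] [57.2  3. ] 3.6
[[0.492, 0.178], [0.499, 0.177], [0.486, 0.031], [0.479, 0.032]] [0.489 0.105 0.16 ]
```

View pics/c0.png

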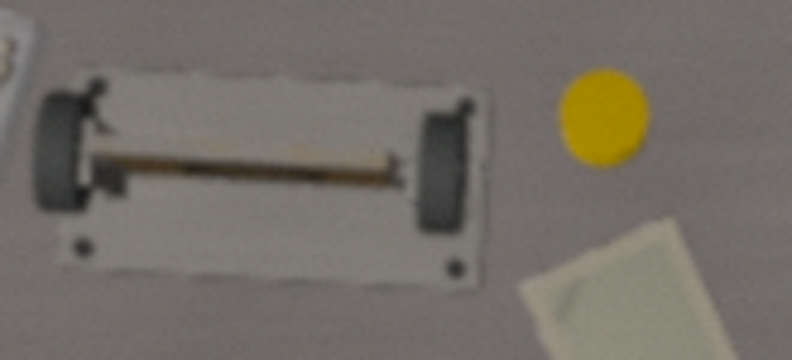

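The crop shows the sign's light top edge from (95,148) to (390,160), and the base plate corners near (490,88), (478,290) and (60,262).

```bash
python3 - <<'E'
from h import *
f=lambda p:np.array(p)/4.8+[145,190]
P={k:onz("top",f(p),z)for k,p,z in[("TR",(490,88),.01),("BR",(478,290),.01),("BL",(60,262),.01),("e1",(93,147),.16),("e2",(390,159),.16),("hubL",(65,150),.134),("hubR",(442,172),.134),("spool",(604,116),.06)]}
for k,v in P.items():print(k,v.round(4))
n=lambda a,b:np.linalg.norm(P[a]-P[b])
print(n("TR","BR"),n("BR","BL"),n("e1","e2"))
for a,b in(("BR","BL"),("e2","e1"),("hubR","hubL")):
    d=P[b]-P[a];print(a,b,"yaw",np.degrees(np.arctan2(-d[0],d[1])),((P[a]+P[b])/2).round(4))
print("centre",(P["TR"]+P["BL"])/2)
E
```

```text
TR [ 0.5482 -0.0188  0.01  ]
BR [ 0.4284 -0.0094  0.01  ]
BL [0.4513 0.2369 0.01  ]
e1 [0.5026 0.1867 0.16  ]
e2 [0.492  0.0286 0.16  ]
hubL [0.5042 0.2073 0.134 ]
hubR [0.4868 0.0027 0.134 ]
spool [ 0.5238 -0.0862  0.06  ]
0.12021845621274321 0.2473638620586066 0.15847359556227
BR BL yaw -5.324297392423586 [0.4398 0.1138 0.01  ]
e2 e1 yaw -3.8225885185429247 [0.4973 0.1077 0.16  ]
hubR hubL yaw -4.850333065703386 [0.4955 0.105  0.134 ]
centre [0.49975921 0.10904094 0.01      ]
```

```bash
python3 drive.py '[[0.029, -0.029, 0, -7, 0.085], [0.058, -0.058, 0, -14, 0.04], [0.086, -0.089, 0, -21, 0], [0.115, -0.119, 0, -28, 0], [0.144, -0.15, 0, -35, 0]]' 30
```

```text
refused: ROWS must be a list holding one list of rows, three levels of brackets. Nothing was moved.
```

Nothing moved. I misread the format; it is a list holding one list of rows, three levels of brackets. Resending.

```bash
python3 drive.py '[[[0.029, -0.029, 0, -7, 0.085], [0.058, -0.058, 0, -14, 0.04], [0.086, -0.089, 0, -21, 0], [0.115, -0.119, 0, -28, 0], [0.144, -0.15, 0, -35, 0]]]' 30
python3 - <<'E'
from h import *
from scipy.spatial.transform import Rotation as R
o=bot.get_obs();r=R.from_euler("xyz",o["tcp_rot"],degrees=True)
print(o["ee_pos"],o["tcp_rot"],r.inv().apply(np.array([.439,.113,.256])-o["ee_pos"]),o["q"])
E
```

```text
time: 0.52
ee_pos: [0.3023, -0.2976, 0.2559]
tcp_rot: [-180.0, -0.0, 60.9]
wrist_force: [0.3, -0.9, 0.6]
opening: 0.0385
grasp_force: 0.0
[ 0.30233324 -0.29762815  0.25585205] [-1.79974914e+02 -1.26360971e-02  6.09000966e+01] [ 4.25261514e-01 -8.02866756e-02 -1.90090304e-05] [-4.45540454e+01 -1.20744959e+01 -6.16235433e+00  9.59396873e+01
  5.49472217e-03  7.45458539e+01]
```

```bash
python3 drive.py '[[[0.04, -0.008, 0, -6, 0], [0.08, -0.016, 0, -12, 0], [0.12, -0.023, 0, -18, 0], [0.16, -0.031, 0, -24.7, 0], [0.2, -0.038, 0, -24.7, 0]]]'
python3 - <<'E'
from h import *
from scipy.spatial.transform import Rotation as R
o=bot.get_obs();r=R.from_euler("xyz",o["tcp_rot"],degrees=True)
print(o["ee_pos"],o["tcp_rot"],r.inv().apply(np.array([.439,.113,.256])-o["ee_pos"]),o["q"])
E
```

```text
time: 0.93
ee_pos: [0.3673, -0.1046, 0.2563]
tcp_rot: [180.0, 0.0, 85.7]
wrist_force: [0.5, 0.2, -0.3]
opening: 0.0001
grasp_force: 0.0
[ 0.36734939 -0.10458749  0.25629148] [1.79978585e+02 5.31241850e-03 8.57078843e+01] [0.22233972 0.05516498 0.00029148] [-1.58914915e+01 -1.78022098e+01 -1.06281934e+01  9.71519709e+01
 -8.98147311e-04  7.84006230e+01]
```

```bash
python3 drive.py '[[[0.04, 0.01, 0, 0, 0], [0.08, 0.02, 0, 0, 0], [0.12, 0.03, 0, 0, 0], [0.16, 0.04, 0, 0, 0], [0.2, 0.05, 0, 0, 0]]]'; python3 drive.py '[[[0.02, 0.005, 0.02, 0, 0], [0.02, 0.005, 0.055, 0, 0], [0.02, 0.005, 0.093, 0, 0], [0.02, 0.005, 0.093, 0, 0]]]'; python3 - <<'E'
from h import *
for n in("side","top"):
    a=cam.camera(n); a=a[180:300,180:330] if n=="side" else a[180:330,130:300]
    cv2.imwrite(f"pics/{n}1.png",cv2.resize(a,None,fx=3.5,fy=3.5))
a,b=[cv2.imread(f"pics/{n}1.png") for n in("side","top")]
h=525;a=cv2.copyMakeBorder(a,0,h-a.shape[0],0,0,0);m=np.hstack([a,b[:h]]);cv2.imwrite("pics/m1.png",cv2.resize(m,(800,int(h*800/m.shape[1]))))
E
```

```text
time: 1.35
ee_pos: [0.4337, 0.091, 0.2562]
tcp_rot: [180.0, -0.0, 85.3]
wrist_force: [2.0, -1.0, -0.3]
opening: -0.0002
grasp_force: 0.0
time: 1.68
ee_pos: [0.4368, 0.108, 0.1557]
tcp_rot: [-179.4, 0.2, 85.4]
wrist_force: [-1.0, -0.5, -0.5]
opening: -0.0002
grasp_force: 0.0
```

View pics/m1.png

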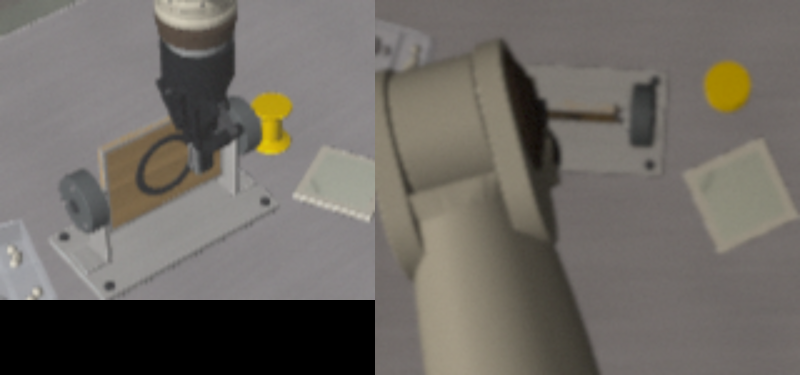

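The side view shows the closed fingers hanging in front of the sign at mid-width, clear of the hubs. Now a slow push to feel which way it gives.

```bash
python3 drive.py '[[[0, 0.015, 0, 0, 0], [0, 0.03, 0, 0, 0], [0, 0.03, 0, 0, 0]]]'; for i in 1 2 3; do :; done; python3 drive.py '[[[0, 0.002, 0, 0, 0], [0, 0.004, 0, 0, 0], [0, 0.004, 0, 0, 0]]]'
```

```text
time: 2.03
ee_pos: [0.4731, 0.1055, 0.1665]
tcp_rot: [179.7, -0.1, 85.2]
wrist_force: [0.5, 0.3, -0.2]
opening: -0.0
grasp_force: 0.0
time: 2.28
ee_pos: [0.4745, 0.1054, 0.1645]
tcp_rot: [179.9, -0.0, 85.3]
wrist_force: [-0.3, 0.4, -0.1]
opening: -0.0001
grasp_force: 0.0
```

```bash
python3 drive.py '[[[0, 0.002, 0, 0, 0], [0, 0.004, 0, 0, 0], [0, 0.004, 0, 0, 0]]]'
```

```text
time: 2.53
ee_pos: [0.4784, 0.1051, 0.1634]
tcp_rot: [180.0, -0.0, 85.3]
wrist_force: [0.9, -0.5, -0.7]
opening: -0.0
grasp_force: 0.0
```

```bash
python3 drive.py '[[[0, 0.0015, 0, 0, 0], [0, 0.003, 0, 0, 0], [0, 0.003, 0, 0, 0]]]'
```

```text
time: 2.78
ee_pos: [0.4813, 0.1049, 0.1632]
tcp_rot: [-180.0, 0.0, 85.3]
wrist_force: [-0.7, 0.6, 0.1]
opening: 0.0001
grasp_force: 0.0
```

```bash
python3 drive.py '[[[0, 0.0015, 0, 0, 0], [0, 0.003, 0, 0, 0], [0, 0.003, 0, 0, 0]]]'
```

```text
time: 3.03
ee_pos: [0.4838, 0.1047, 0.1633]
tcp_rot: [-179.9, -0.0, 85.3]
wrist_force: [-5.6, 1.1, 2.3]
opening: -0.0001
grasp_force: 2.3
```

```bash
python3 drive.py '[[[0, 0.001, 0, 0, 0], [0, 0.002, 0, 0, 0], [0, 0.002, 0, 0, 0]]]'
```

```text
time: 3.28
ee_pos: [0.4849, 0.1045, 0.1633]
tcp_rot: [-179.8, -0.0, 85.3]
wrist_force: [-10.6, 0.8, 5.2]
opening: -0.0002
grasp_force: 5.2
```

The force reaches 10.6 N and keeps climbing within 3 mm. That is well over the catch's 5 N at this lever, so this way (top edge away) is closed. I'll back off, go over the top and push from behind.

```bash
python3 drive.py '[[[0, -0.03, 0, 0, 0], [0, -0.03, -0.04, 0, 0], [0, -0.03, -0.075, 0, 0], [0, 0.01, -0.075, 0, 0], [0, 0.05, -0.075, 0, 0]]]'; python3 drive.py '[[[0, 0.016, 0, 0, 0], [0, 0.016, 0.035, 0, 0], [0, 0.016, 0.075, 0, 0], [0, 0.016, 0.075, 0, 0], [0, 0.016, 0.075, 0, 0]]]'
```

```text
time: 3.7
ee_pos: [0.5374, 0.1007, 0.2421]
tcp_rot: [179.6, -0.1, 85.4]
wrist_force: [-0.3, 0.0, -0.3]
opening: -0.0003
grasp_force: 0.0
time: 4.12
ee_pos: [0.5508, 0.0988, 0.1618]
tcp_rot: [-179.8, 0.1, 85.3]
wrist_force: [-0.1, 0.4, 0.3]
opening: -0.0001
grasp_force: 0.0
```

```bash
python3 drive.py '[[[0, -0.015, 0, 0, 0], [0, -0.03, 0, 0, 0], [0, -0.032, 0, 0, 0], [0, -0.032, 0, 0, 0], [0, -0.032, 0, 0, 0]]]'; python3 drive.py '[[[0, -0.0015, 0, 0, 0], [0, -0.003, 0, 0, 0], [0, -0.003, 0, 0, 0]]]'
```

```text
time: 4.53
ee_pos: [0.5212, 0.1019, 0.1656]
tcp_rot: [179.8, -0.1, 85.3]
wrist_force: [-0.1, 0.6, 0.2]
opening: 0.0
grasp_force: 0.0
time: 4.78
ee_pos: [0.5173, 0.1019, 0.1636]
tcp_rot: [180.0, -0.0, 85.3]
wrist_force: [1.4, 0.4, 0.0]
opening: 0.0001
grasp_force: 0.4
```

```bash
python3 drive.py '[[[0, -0.0015, 0, 0, 0], [0, -0.003, 0, 0, 0], [0, -0.003, 0, 0, 0]]]'
```

```text
time: 5.03
ee_pos: [0.5143, 0.1022, 0.1634]
tcp_rot: [180.0, -0.0, 85.3]
wrist_force: [3.3, 0.5, 1.1]
opening: -0.0002
grasp_force: 1.4
```

```bash
python3 drive.py '[[[0, -0.0015, 0, 0, 0], [0, -0.003, 0, 0, 0], [0, -0.003, 0, 0, 0]]]'
```

```text
time: 5.28
ee_pos: [0.5107, 0.1024, 0.1633]
tcp_rot: [-180.0, -0.0, 85.3]
wrist_force: [0.6, 0.2, 0.4]
opening: 0.0001
grasp_force: 0.4
```

```bash
python3 drive.py '[[[0, -0.0015, 0, 0, 0], [0, -0.003, 0, 0, 0], [0, -0.003, 0, 0, 0]]]'
```

```text
time: 5.53
ee_pos: [0.5076, 0.1027, 0.163]
tcp_rot: [-179.9, 0.0, 85.3]
wrist_force: [0.6, 0.6, 0.4]
opening: -0.0003
grasp_force: 0.3
```

It gives this way: the force peaked at 3.3 N and dropped. I'll continue the push towards the robot.

```bash
python3 drive.py '[[[0, -0.005, 0, 0, 0], [0, -0.01, 0, 0, 0], [0, -0.015, 0, 0, 0], [0, -0.02, 0, 0, 0], [0, -0.02, 0, 0, 0]]]'; python3 drive.py '[[[0, -0.008, 0, 0, 0], [0, -0.016, 0, 0, 0], [0, -0.024, 0, 0, 0], [0, -0.024, 0, 0, 0], [0, -0.024, 0, 0, 0]]]'; python3 - <<'E'
from h import *
a=cam.camera("side")[180:300,170:330]
cv2.imwrite("pics/s2.png",cv2.resize(a,None,fx=4,fy=4))
E
```

```text
time: 5.95
ee_pos: [0.487, 0.1044, 0.1634]
tcp_rot: [-180.0, 0.0, 85.3]
wrist_force: [0.2, -0.7, 1.1]
opening: -0.0002
grasp_force: 0.0
time: 6.37
ee_pos: [0.4637, 0.1064, 0.1635]
tcp_rot: [180.0, -0.0, 85.3]
wrist_force: [-0.2, 0.8, 0.8]
opening: -0.0004
grasp_force: 0.0
```

View pics/s2.png

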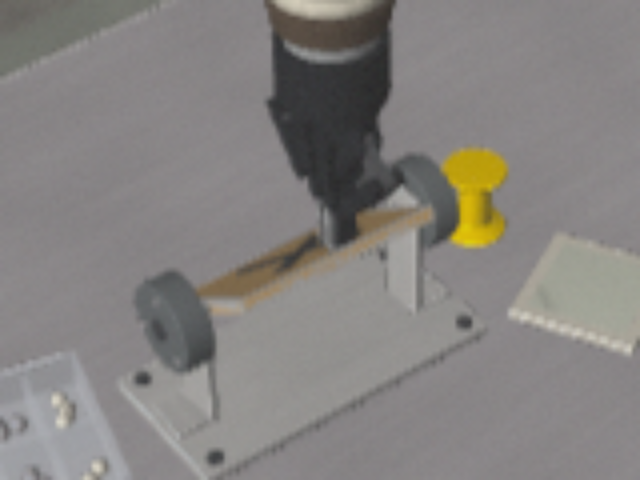

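The side view shows the sign leaning towards the robot, nearly flat, with the cross now on the upper side and the fingertip on it at about (340,240). Next, press the front half down.

```bash
python3 drive.py '[[[0, -0.003, 0.012, 0, 0], [0, -0.003, 0.024, 0, 0], [0, -0.003, 0.036, 0, 0], [0, -0.003, 0.036, 0, 0]]]'; python3 drive.py '[[[0, 0, 0.01, 0, 0], [0, 0, 0.018, 0, 0], [0, 0, 0.026, 0, 0], [0, 0, 0.026, 0, 0]]]'; python3 - <<'E'
from h import *
a=cam.camera("side")[180:300,170:330]
cv2.imwrite("pics/s3.png",cv2.resize(a,None,fx=4,fy=4))
E
```

```text
time: 6.75
ee_pos: [0.4602, 0.1063, 0.1243]
tcp_rot: [-179.8, 0.1, 85.3]
wrist_force: [-0.8, -0.3, -0.8]
opening: -0.0
grasp_force: 0.0
time: 7.08
ee_pos: [0.4606, 0.1063, 0.0993]
tcp_rot: [-179.9, 0.0, 85.3]
wrist_force: [0.8, 1.1, -0.7]
opening: -0.0001
grasp_force: 0.0
```

View pics/s3.png

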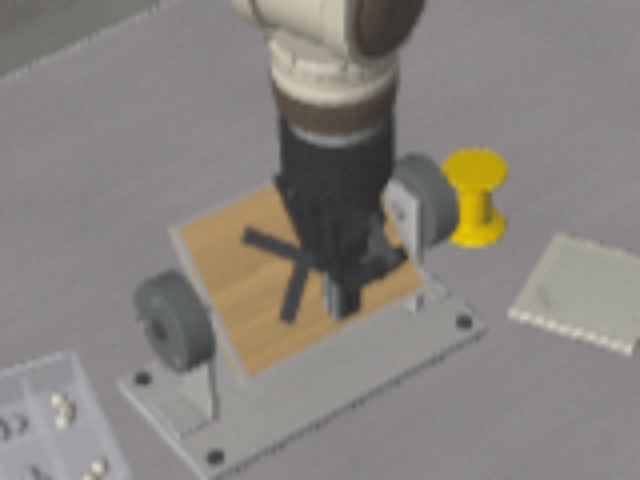

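The sign is now at roughly -2.2 rad with the cross facing up and forward. I'll go over the top and push the other edge from behind.

```bash
python3 drive.py '[[[0, -0.005, -0.035, 0, 0], [0, 0, -0.07, 0, 0], [0, 0.01, -0.11, 0, 0], [0, 0.05, -0.11, 0, 0], [0, 0.09, -0.11, 0, 0]]]'; python3 drive.py '[[[0, 0.037, 0, 0, 0], [0, 0.037, 0.035, 0, 0], [0, 0.037, 0.066, 0, 0], [0, 0.037, 0.066, 0, 0], [0, 0.037, 0.066, 0, 0]]]'; python3 - <<'E'
from h import *
a=cam.camera("side")[180:300,170:330]
cv2.imwrite("pics/s4.png",cv2.resize(a,None,fx=4,fy=4))
E
```

```text
time: 7.55
ee_pos: [0.5529, 0.0995, 0.2155]
tcp_rot: [179.6, -0.1, 85.4]
wrist_force: [0.1, 0.7, -1.0]
opening: -0.0002
grasp_force: 0.0
time: 7.97
ee_pos: [0.5868, 0.0959, 0.1441]
tcp_rot: [-179.8, 0.1, 85.3]
wrist_force: [0.1, 0.1, 2.3]
opening: -0.0001
grasp_force: 0.0
```

View pics/s4.png

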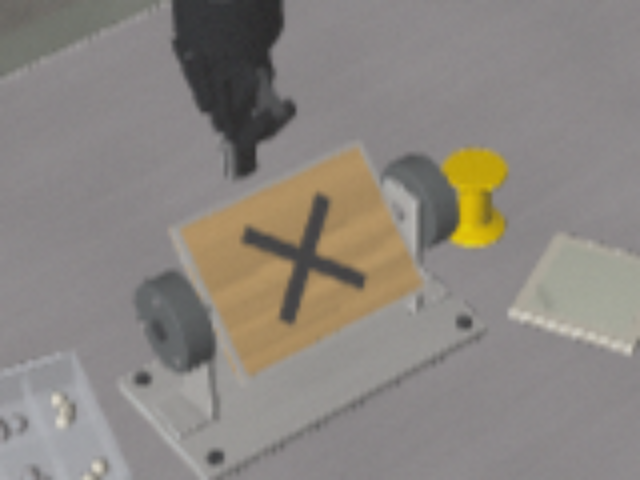

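The finger hangs behind the upper edge, at about (240,170), with the cross face tilted up. Now push towards the robot.

```bash
python3 drive.py '[[[0, -0.008, 0, 0, 0], [0, -0.016, 0, 0, 0], [0, -0.024, 0, 0, 0], [0, -0.032, 0, 0, 0], [0, -0.032, 0, 0, 0]]]'; python3 drive.py '[[[0, -0.006, 0, 0, 0], [0, -0.012, 0, 0, 0], [0, -0.018, 0, 0, 0], [0, -0.022, 0, 0, 0], [0, -0.022, 0, 0, 0]]]'
```

```text
time: 8.43
ee_pos: [0.5551, 0.099, 0.1471]
tcp_rot: [179.8, -0.0, 85.3]
wrist_force: [-0.3, 0.2, 0.9]
opening: -0.0002
grasp_force: 0.0
time: 8.85
ee_pos: [0.533, 0.1006, 0.1454]
tcp_rot: [-180.0, -0.0, 85.3]
wrist_force: [0.6, 0.3, 0.5]
opening: -0.0002
grasp_force: 0.0
```

```bash
python3 drive.py '[[[0, -0.003, 0, 0, 0], [0, -0.006, 0, 0, 0], [0, -0.006, 0, 0, 0], [0, -0.006, 0, 0, 0]]]'
```

```text
time: 9.18
ee_pos: [0.5277, 0.101, 0.1457]
tcp_rot: [-180.0, -0.0, 85.3]
wrist_force: [0.1, -1.3, 6.3]
opening: -0.0003
grasp_force: 2.8
```

```bash
python3 drive.py '[[[0, -0.002, 0, 0, 0], [0, -0.004, 0, 0, 0], [0, -0.004, 0, 0, 0]]]'; python3 - <<'E'
from h import *
a=cam.camera("side")[180:300,170:330]
cv2.imwrite("pics/s5.png",cv2.resize(a,None,fx=4,fy=4))
E
```

```text
time: 9.43
ee_pos: [0.5241, 0.1013, 0.1463]
tcp_rot: [179.9, -0.0, 85.3]
wrist_force: [-0.3, -1.2, 10.0]
opening: -0.0001
grasp_force: 4.2
```

View pics/s5.png

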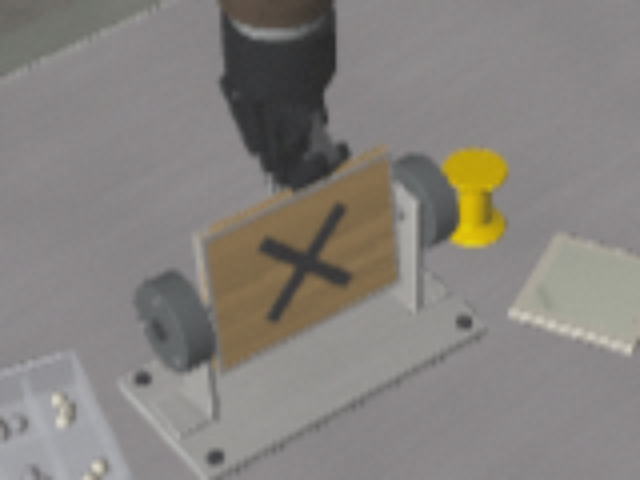

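The view shows the sign nearly upright, with its top edge wedged under the finger linkage at about (320,180). That is the upward force. I'll back off, raise 18 mm so only the fingertip bears, and push again.

```bash
python3 drive.py '[[[0, 0.015, 0, 0, 0], [0, 0.02, 0, 0, 0], [0, 0.02, -0.018, 0, 0], [0, 0.02, -0.018, 0, 0], [0, 0.02, -0.018, 0, 0]]]'; python3 drive.py '[[[0, -0.006, 0, 0, 0], [0, -0.012, 0, 0, 0], [0, -0.018, 0, 0, 0], [0, -0.021, 0, 0, 0], [0, -0.021, 0, 0, 0]]]'
```

```text
time: 9.9
ee_pos: [0.544, 0.0998, 0.1632]
tcp_rot: [180.0, -0.0, 85.3]
wrist_force: [0.3, -0.1, 0.5]
opening: -0.0002
grasp_force: 0.0
time: 10.32
ee_pos: [0.5221, 0.1015, 0.1633]
tcp_rot: [-180.0, -0.0, 85.3]
wrist_force: [0.2, 0.4, -0.0]
opening: 0.0
grasp_force: 0.0
```

```bash
python3 drive.py '[[[0, -0.0015, 0, 0, 0], [0, -0.003, 0, 0, 0], [0, -0.003, 0, 0, 0]]]'
```

```text
time: 10.57
ee_pos: [0.52, 0.1017, 0.1634]
tcp_rot: [180.0, -0.0, 85.3]
wrist_force: [0.2, -0.8, -0.3]
opening: 0.0003
grasp_force: 0.0
```

```bash
python3 drive.py '[[[0, -0.0015, 0, 0, 0], [0, -0.002, 0, 0, 0], [0, -0.002, 0, 0, 0]]]'
```

```text
time: 10.82
ee_pos: [0.518, 0.1018, 0.1633]
tcp_rot: [-180.0, 0.0, 85.3]
wrist_force: [-0.1, 0.7, 0.3]
opening: 0.0
grasp_force: 0.1
```

```bash
python3 drive.py '[[[0, -0.001, 0, 0, 0], [0, -0.002, 0, 0, 0], [0, -0.002, 0, 0, 0]]]'
```

```text
time: 11.07
ee_pos: [0.5163, 0.102, 0.1634]
tcp_rot: [180.0, -0.0, 85.3]
wrist_force: [1.6, 0.1, -0.3]
opening: -0.0001
grasp_force: 1.4
```

```bash
python3 drive.py '[[[0, -0.001, 0, 0, 0], [0, -0.0015, 0, 0, 0], [0, -0.0015, 0, 0, 0]]]'
```

```text
time: 11.32
ee_pos: [0.5154, 0.1021, 0.1634]
tcp_rot: [179.9, -0.0, 85.3]
wrist_force: [6.7, -0.9, -1.2]
opening: 0.0001
grasp_force: 3.4
```

The sign is against its stop: contact is at the upright position and the force climbs. Now retreat and check.

```bash
python3 drive.py '[[[0, 0.02, 0, 0, 0], [0, 0.04, 0, 0, 0], [0, 0.04, -0.04, 0, 0], [0, 0.04, -0.08, 0, 0], [0, 0.04, -0.1, 0, 0]]]'; python3 drive.py '[[[0, 0, 0, 0, 0], [0, 0, 0, 0, 0], [0, 0, 0, 0, 0]]]'; python3 - <<'E'
from h import *
a=cam.camera("side")[180:300,110:350];b=cam.camera("top")[170:290,60:300]
cv2.imwrite("pics/s6.png",cv2.resize(np.vstack([a,b]),None,fx=2.5,fy=2.5,interpolation=cv2.INTER_CUBIC))
E
```

```text
time: 11.73
ee_pos: [0.5546, 0.0988, 0.2672]
tcp_rot: [179.9, -0.0, 85.3]
wrist_force: [1.2, -0.6, 1.1]
opening: -0.0
grasp_force: 0.0
time: 11.98
ee_pos: [0.5541, 0.0988, 0.2623]
tcp_rot: [-179.9, 0.0, 85.3]
wrist_force: [-0.2, 0.6, -0.3]
opening: -0.0
grasp_force: 0.0
```

View pics/s6.png

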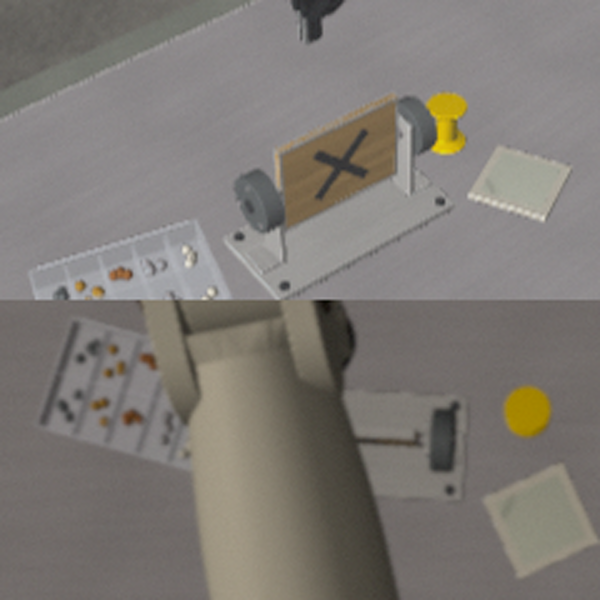

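The view shows the cross to the front and the sign upright, its top-left corner at the same pixel as at the start (about 220,240). The bystanders haven't moved and the arm is clear.

```bash
python3 -c "
from workcell import bot, cam, ticket
print(ticket.job_done())"
```

```text
the job is handed in; nothing more can be done
None
```

The sign only gave with its top edge towards the robot; it is now turned half a turn that way, upright against its stop with the cross facing the robot, and released. The organizer, coaster and spool look unmoved in the final pictures, and the job is handed in, though no verdict was shown.

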